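# Tighten the sole press crosswise

## Task

Clamp the outsole evenly in the press: tighten each of the four red T-bar nuts clockwise by half a turn, until it is home, finishing each nut before starting the next. Work crosswise: start with any nut, do the diagonally opposite one next, then the other two. Leave the bottles, jars, tape and brush around the press where they are.

Things in the scene. Friction and masses are not known exactly. Their poses are not given: they have to be found in the camera images.
- press: Sole press bolted to the bench: dark steel base 290 (x) x 200 (y) x 18 mm, on it a white shoe outsole along x, and over that an aluminium pressing plate 200 x 170 x 12 mm with two 6 mm high ribs across its middle, on four studs at (+-75, +-68) mm. Origin: centre of the base's underside, on the bench. x and y along its long and short side, z up. It cannot move.
- plate_mid (a point): Centre of the pressing plate's top face, about 61 mm above the bench while loose. It starts about 3 mm clear of the sole; each nut draws its own corner down, and with all four nuts home it lies level on the sole at about 58 mm.
- nut_a_bar (a point): Red T-bar nut on the stud at (75, 68) mm (press x, y), diagonal to nut_c. Bar 58 long (point x, +x end white) x 14 thick x 26 mm high, on a hub 26 across, 14 high, and a washer 34 across. This point: centre of the bar's top face, on the turning axis, z up; 101 mm above the bench while loose, 40 above the plate. At joint 0 the bar is yawed 0.35 rad from the press's x. The stud's end shows up to 6 mm above it.
- nut_a (a joint): Turn of nut_a in rad, growing clockwise seen from above (tightening): 0 to 0.25 at the start, hard stop (fully home) at 3.35. It needs about 0.1 N m, stays where it is left and sinks 0.7 to 0.9 mm per rad (2 to 3 mm in all).
- nut_b_bar (a point): Red T-bar nut on the stud at (75, -68) mm (press x, y), diagonal to nut_d. Bar 58 long (point x, +x end white) x 14 thick x 26 mm high, on a hub 26 across, 14 high, and a washer 34 across. This point: centre of the bar's top face, on the turning axis, z up; 101 mm above the bench while loose, 40 above the plate. At joint 0 the bar is yawed -0.5 rad from the press's x. The stud's end shows up to 6 mm above it.
- nut_b (a joint): Turn of nut_b in rad, growing clockwise seen from above (tightening): 0 to 0.25 at the start, hard stop (fully home) at 3.35. It needs about 0.1 N m, stays where it is left and sinks 0.7 to 0.9 mm per rad (2 to 3 mm in all).
- nut_c_bar (a point): Red T-bar nut on the stud at (-75, -68) mm (press x, y), diagonal to nut_a. Bar 58 long (point x, +x end white) x 14 thick x 26 mm high, on a hub 26 across, 14 high, and a washer 34 across. This point: centre of the bar's top face, on the turning axis, z up; 101 mm above the bench while loose, 40 above the plate. At joint 0 the bar is yawed 0.7 rad from the press's x. The stud's end shows up to 6 mm above it.
- nut_c (a joint): Turn of nut_c in rad, growing clockwise seen from above (tightening): 0 to 0.25 at the start, hard stop (fully home) at 3.35. It needs about 0.1 N m, stays where it is left and sinks 0.7 to 0.9 mm per rad (2 to 3 mm in all).
- nut_d_bar (a point): Red T-bar nut on the stud at (-75, 68) mm (press x, y), diagonal to nut_b. Bar 58 long (point x, +x end white) x 14 thick x 26 mm high, on a hub 26 across, 14 high, and a washer 34 across. This point: centre of the bar's top face, on the turning axis, z up; 101 mm above the bench while loose, 40 above the plate. At joint 0 the bar is yawed -0.1 rad from the press's x. The stud's end shows up to 6 mm above it.
- nut_d (a joint): Turn of nut_d in rad, growing clockwise seen from above (tightening): 0 to 0.25 at the start, hard stop (fully home) at 3.35. It needs about 0.1 N m, stays where it is left and sinks 0.7 to 0.9 mm per rad (2 to 3 mm in all).
- dropper_white: White dropper bottle, 40 mm across, 114 mm tall, orange tip. Loose bystander. Origin: centre of its underside.
- dropper_cream: Cream dropper bottle, 40 mm across, 114 mm tall, tan tip. Loose bystander. Origin: centre of its underside.
- dropper_black: Black dropper bottle, 40 mm across, 114 mm tall, white tip. Loose bystander. Origin: centre of its underside.
- cream_jar: Amber jar with a black lid, 60 mm across, 65 mm tall. Loose bystander. Origin: centre of its underside.
- tape_roll: Roll of masking tape lying flat, 90 mm across, 24 mm tall. Loose bystander. Origin: centre of its underside.
- welt_brush: Small brush lying beyond the press, about 170 mm long along its x. A loose bystander. Origin at its underside.
- dye_pot: Blue pot with a metal lid, 44 mm across, 55 mm tall. Loose bystander. Origin: centre of its underside.

How it is judged:
By the outcome, as a careful person would: the job done as asked, in the order asked, and still so for the second after the job is handed in, with the robot touching nothing.
It also fails if it takes over 72 s, if anything falls off the work surface, if the arm or the gripper's body presses on something with over 40 N, if the wrist force passes 120 N, or if a joint passes its speed limit or range.

## Robot

A 6-joint arm with a two-finger parallel gripper is mounted at the origin on the work surface. World frame = base frame: x ahead of the robot, y to its left, z up, the work surface at z = 0. Lengths are in m, angles in rad, forces in N, time in s.
With the tool pointing down it reaches from about 0.375 to 0.9 m from the base axis. Payload 3.1 kg.
Tool frame: the origin (TCP) lies at the very end of the fingers, on their centre line; the grasp point (between the pads) lies hold_point_z behind it (hold_point_z is the distance from the TCP to the grasp point, in m); z points along the fingers, y is the line along which they close (so a half turn about z gives the same grasp; the last joint's range is limited). The gripper opens to 85 mm and grips with 20 to 120 N. Pads are 22 mm wide; open, the fingers measure 114 mm over their backs; the gripper's body (76 mm by 85 mm) begins 54 mm behind the grasp point. The pads swing forward as they close: fully open they stand 13 mm farther back than shut.
Start: joints at [0.988, 0.527, 1.433, -0, 1.181, -0.178], TCP at [0.246, 0.574, 0.231] pointing down, gripper open.
Joint ranges: [-3.08, 3.08], [-0.75, 2.2], [0.22, 2.44], [-1.43, 4.57], [0, 2.65], [-2.85, 2.85]. Speed limits (rad/s): [2.79, 2.79, 3.14, 3.14, 3.14, 3.14].

## Interface

Orientations are given as a unit quaternion [w, x, y, z].
In Python, from workcell import * gives the robot as it stands.
- The arm moves only by the tool apply_moves, never from a script. Its argument "moves" is a list that holds one entry, the list of rows, each a list of 5 numbers: the shift along the tool's x, y, z in mm, then the turn about the tool's z in rad, then the opening, from -1 (shut) to 1 (fully open). A call has exactly 8 rows; each row shifts and turns the commanded pose from where the row before left it, along the tool's axes as they then stand; what a row does not reach is not made up. A row lasts 1/12 s, in which the tool goes at most 41.7 mm and 7.16 degrees, less where a joint would pass 70% of its speed; a pose out of reach is approached as far as the arm can. A call is refused whole if a number of a shift passes 41.7 or a number of a turn 0.125, either way. A call with a gripper value outside its range is refused whole. The fingers move at their own pace and stop on an object; "newtons" is the grip in N (left out, the last holds). Time passes only in rows, so rows that do not move let the fingers close, or fill a call up. It gives the time, the measured TCP pose, the force, the opening and the grip force at its end, in the units of the state.
- state(): the state, without advancing time (a new reading comes with each control period).
- camera(name): name is "scene" or "top" or "wrist"; returns a dict with "img" (384x512x3 uint8, red, green, blue), "depth" (384x512 float32, m along the optical axis (not along the pixel's ray), 0 where there is no reading), "fx", "fy", "cx", "cy" (pixels), "camera_from_world" (4x4, takes a point from world to camera coordinates); the wrist camera has in their place "mount" (4x4, takes a point from camera to tool coordinates, whose origin is the TCP and whose axes are the flange's). Camera axes: x right, y up, looking along -z (the intrinsics and any distortion apply to the point x, -y, -z); pixel columns grow to the right and rows downward; lengths in m; the calibration is good to about 2 mm. A picture is of the moment at which its call begins: read the wrist's pose just before it.
- hand_in(): hands the job in; it is judged then, once.
Trained networks look in a picture, given as the dict that the camera call returned (one of the last four; its "shot" number tells which), for a name from the list of things; names that differ only in an ending like _2 or _b are one class to them, and where a whole thing is asked for, a point or a joint stands for the part that bears it (a point fixed in the world has none). Each returns a list of dicts, best first, with "score" (0 to 1); they miss things now and then, are a little off and sometimes report something else, mostly with a low value. They report only what shows in the picture. A call takes as long as a camera call.
- spot_in(picture, name): "at" ([x, y, z] in m, in world coordinates, good to about 4 mm: the middle of the surface that is visible of it).
- outline_of(picture, name): "region" (384x512 bool, what is visible of it).
- landmark_of(picture, name): "at" ([x, y, z] in m, in world coordinates, good to about 4 mm: a listed point, or the origin of a listed thing).
The state is a dict: "clock": time; "joints": joint angles; "qd": joint speeds; "tau": joint torques, N m; "ee_pos": TCP position; "tcp_rot": TCP orientation; "force": force on the tool from outside, world axes, zero at the start; "ft_torque": the same for the moment, N m; "finger_gap": finger opening in m; "grasp_force": force on a finger pad.
Only numpy, scipy, OpenCV 4.12 (cv2) and the standard library are available. Lean on these libraries where they do the work, as an engineer would, in place of code of your own. Each camera call takes 0.05 s, during which the arm holds its last target. There are 200 camera calls.

## Working session

There is one attempt and no reset: what is moved stays moved. The work goes in short steps, Python scripts to look and compute and a tool call to move; the robot and the scene stay as the last step left them, time stands still between calls to the robot, and variables do not carry over. Pictures are saved under pics/ and viewed, at most 10 in all, crops included, and the job is handed in when it is done.

Besides the shell and the picture viewer there is one more tool, called after "Call:" as a command line: name --argument value ..., lists and objects as JSON in quotes. apply_moves: Moves the arm, as the interface text tells. Its arguments: {"type":"object","properties":{"moves":{"type":"array"},"newtons":{"type":"number"}},"required":["moves"]}

```bash
ls; mkdir -p pics
python3 - <<'E'
from workcell import *
import cv2
s=state(); print(s)
for n in ("top","scene"):
    p=camera(n); cv2.imwrite(f"pics/{n}0.png",cv2.resize(p["img"][:,:,::-1],(768,576)))
    for t in ("press","plate_mid","nut_a_bar"):
        print(n,t,[(d["at"].round(4).tolist() if hasattr(d["at"],'round') else d["at"],round(d["score"],2)) for d in landmark_of(p,t)[:6]])
E
```

```text
pics
{'clock': 0.0, 'joints': array([ 9.87477314e-01,  5.28480310e-01,  1.43393337e+00,  1.11983790e-05,
        1.18142679e+00, -1.78504649e-01]), 'qd': array([-8.74185260e-04,  6.28041479e-04,  1.30778287e-03,  1.02977382e-03,
       -7.08500010e-06, -7.21103645e-04]), 'tau': array([-1.32936616e-04, -4.42356098e+01, -1.78024936e+01, -2.36850838e-04,
        8.43362999e-03, -1.71928127e-05]), 'ee_pos': array([0.24571311, 0.573868  , 0.23031508]), 'tcp_rot': array([-4.22637596e-04,  2.01029912e-01,  9.79584458e-01, -1.04142565e-03]), 'force': array([-0.28942778, -0.63083442,  0.73483235]), 'ft_torque': array([-0.01304667,  0.01352813, -0.05867136]), 'grasp_force': 0.0, 'finger_gap': 0.08537636536827416}
top press [([0.5753, 0.0783, 0.0032], 0.78)]
top plate_mid [([0.583, 0.0798, 0.0604], 0.85)]
top nut_a_bar [([0.6653, 0.1371, 0.0982], 0.63)]
scene press [([0.579, 0.077, -0.0027], 0.97), ([0.5161, 0.1566, 0.1], 0.17)]
scene plate_mid [([0.5793, 0.0745, 0.0641], 0.77), ([0.6738, 0.2469, 0.0025], 0.3)]
scene nut_a_bar [([0.6595, 0.1361, 0.1051], 0.53)]
```

View pics/top0.png

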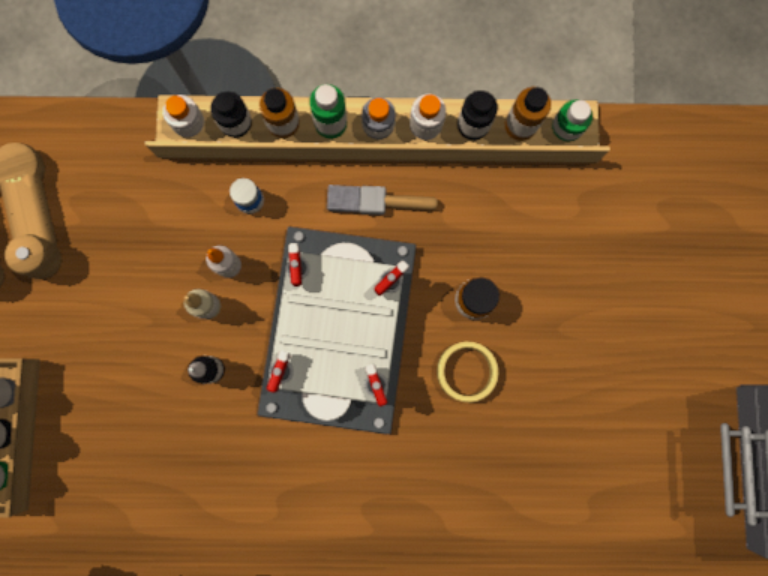

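View pics/scene0.png

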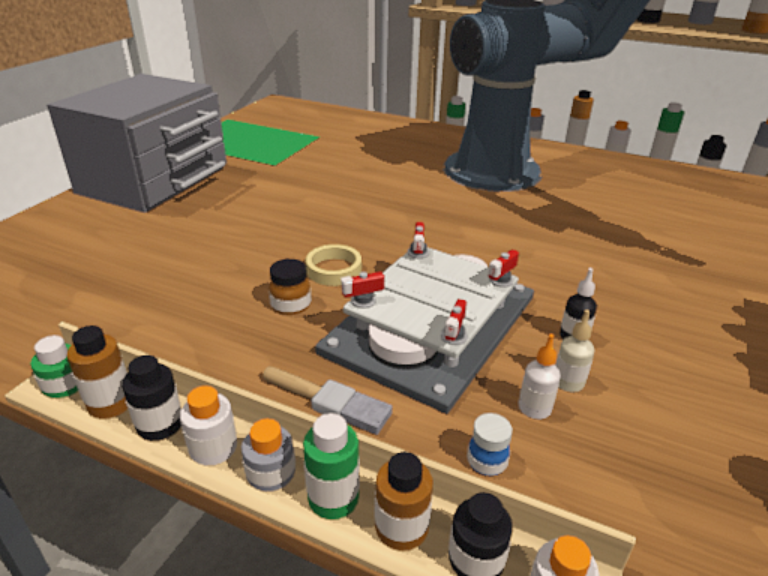

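Call:
apply_moves --moves '[[[-31.7,-21.5,2.3,0,0],[-31.7,-21.5,2.3,0,0],[-31.7,-21.5,2.3,0,0],[-31.7,-21.5,2.3,0,0],[-31.7,-21.5,2.3,0,0],[-31.7,-21.5,2.3,0,0],[-31.7,-21.5,2.3,0,0],[-31.7,-21.5,2.3,0,0]]]' --newtons 60

```text
clock: 1.42
ee_pos: [0.4123, 0.315, 0.2131]
tcp_rot: [0.0, 0.201, 0.98, 0.0]
force: [-0.0, 1.1, 0.7]
finger_gap: 0.0427
grasp_force: 0.0
```

Call:
apply_moves --moves '[[[-31.7,-21.5,2.3,0,0],[-31.7,-21.5,2.3,0,0],[-31.7,-21.5,2.3,0,0],[-31.7,-21.5,2.3,0,0],[-31.7,-21.5,2.3,0,0],[0,0,0,-0.088,0],[0,0,0,0,0],[0,0,0,0,0]]]'

```text
clock: 2.08
ee_pos: [0.5146, 0.155, 0.2013]
tcp_rot: [-0.0, 0.159, 0.987, 0.0]
force: [-0.9, 0.2, -0.2]
finger_gap: 0.0424
grasp_force: 0.0
```

```bash
cat >> h.py <<'E'
def yaw(s): T=tcp(s); return np.arctan2(T[1,0],T[0,0])
def go(s,x,y,z,phi):
    """shift in the present tool axes (mm) and turn to get TCP to x,y,z (m) with tool-x yaw phi"""
    d=tcp(s)[:3,:3].T@(np.array([x,y,z])-s["ee_pos"])*1000
    t=(yaw(s)-phi+np.pi)%(2*np.pi)-np.pi
    print("GO shift",d.round(1),"turn",round(t,3))
def brief(s): print("t",round(s["clock"],2),"q",s["joints"].round(3),"p",s["ee_pos"].round(4),"yaw",yaw(s).round(3),"F",s["force"].round(1),"M",s["ft_torque"].round(2),"gap",round(s["finger_gap"],4),"grip",round(s["grasp_force"],1))
E
python3 - <<'E'
from h import *
s,p,wc=look("wrist"); brief(s); print(tcp(s)[:3,:3].round(3).tolist())
for b in bars(p,wc): print(b)
cv2.imwrite("pics/w1.png",p["img"][:,:,::-1])
E
```

```text
t 2.08 q [ 0.084  0.45   1.684  0.     1.008 -1.167] p [0.5146 0.155  0.2013] yaw 2.822 F [-0.9  0.2 -0.2] M [0. 0. 0.] gap 0.0424 grip 0.0
[[-0.949, 0.314, -0.001], [0.314, 0.949, 0.0], [0.001, 0.0, -1.0]]
(array([514.2, 154.1]), 0.1009, -0.315, array([14.5, 58.7]), 1105, 744)
(array([496.1,  20.5]), 0.1008, 0.337, array([57.9, 14.9]), 1093, 683)
(array([660.8, 134.9]), 0.1007, 0.091, array([55.2, 14.4]), 759, 579)
(array([654.1,  -8.2]), 0.1014, -0.857, array([12.7, 35.3]), 259, 72)
```

View pics/w1.png

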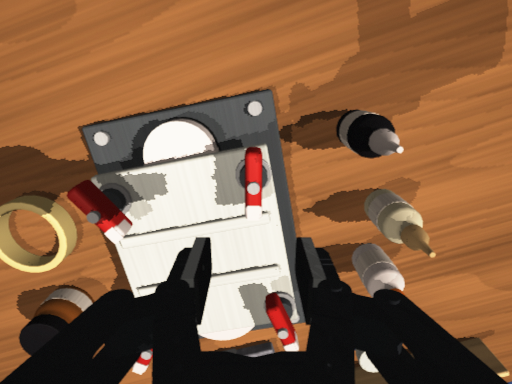

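Call:
apply_moves --moves '[[[0,-0.5,30,0,0],[0,0,30,0,0],[0,0,30,0,0],[0,0,20,0,0],[0,0,12,0,0],[0,0,0,0,-0.3],[0,0,0,0,-1],[0,0,0,0,-1]]]' --newtons 50

```text
clock: 2.8
ee_pos: [0.5143, 0.1555, 0.0801]
tcp_rot: [0.0, 0.157, 0.988, -0.0]
force: [-1.0, -1.5, -1.4]
finger_gap: 0.0128
grasp_force: 53.1
```

Call:
apply_moves --moves '[[[0,0,0,0,-1],[0,0,0,0,-1],[0,0,0,0.02,-1],[0,0,0,0.04,-1],[0,0,0.1,0.06,-1],[0,0,0.1,0.06,-1],[0,0,0,0,-1],[0,0,0,0,-1]]]'

```text
clock: 3.47
ee_pos: [0.5141, 0.1551, 0.0796]
tcp_rot: [-0.0, 0.246, 0.969, 0.0]
force: [-3.0, 2.6, 2.0]
finger_gap: 0.0129
grasp_force: 53.5
```

Run:
```python
from h import *
brief(state())
```

```text
t 3.47 q [ 8.400e-02  6.410e-01  1.777e+00  1.000e-03  7.240e-01 -9.900e-01] p [0.5141 0.1551 0.0796] yaw 2.645 F [-3.   2.6  2. ] M [ 0.48  0.49 -0.06] gap 0.0129 grip 53.5
```

Call:
apply_moves --moves '[[[0,0,0.1,0.1,-1],[0,0,0.1,0.12,-1],[0,0,0.1,0.12,-1],[0,0,0.1,0.12,-1],[0,0,0.1,0.12,-1],[0,0,0.1,0.12,-1],[0,0,0.1,0.12,-1],[0,0,0.1,0.12,-1]]]'

```text
clock: 4.13
ee_pos: [0.5144, 0.1554, 0.079]
tcp_rot: [-0.0, 0.66, 0.751, 0.0]
force: [-2.9, 3.9, 3.1]
finger_gap: 0.0129
grasp_force: 53.7
```

Run:
```python
from h import *
brief(state())
```

```text
t 4.13 q [ 8.500e-02  6.420e-01  1.777e+00  1.000e-03  7.220e-01 -4.500e-02] p [0.5144 0.1554 0.079 ] yaw 1.7 F [-2.9  3.9  3.1] M [0.52 0.38 0.13] gap 0.0129 grip 53.7
```

Call:
apply_moves --moves '[[[0,0,0.1,0.12,-1],[0,0,0.1,0.12,-1],[0,0,0.1,0.12,-1],[0,0,0.1,0.12,-1],[0,0,0.1,0.12,-1],[0,0,0.1,0.12,-1],[0,0,0.1,0.12,-1],[0,0,0.1,0.12,-1]]]'

```text
clock: 4.8
ee_pos: [0.5146, 0.1554, 0.0783]
tcp_rot: [-0.0, 0.932, 0.362, 0.0]
force: [-3.3, 3.8, 4.1]
finger_gap: 0.013
grasp_force: 53.8
```

Call:
apply_moves --moves '[[[0,0,0.1,0.12,-1],[0,0,0.1,0.12,-1],[0,0,0.1,0.12,-1],[0,0,0.1,0.12,-1],[0,0,0.1,0.12,-1],[0,0,0.1,0.12,-1],[0,0,0.1,0.12,-1],[0,0,0,0,-1]]]'

```text
clock: 5.47
ee_pos: [0.5144, 0.1552, 0.0776]
tcp_rot: [-0.0, 0.999, -0.048, 0.0]
force: [-3.3, 2.9, 4.1]
finger_gap: 0.0127
grasp_force: 54.0
```

Run:
```python
from h import *
brief(state())
```

```text
t 5.47 q [0.085 0.645 1.777 0.    0.719 1.752] p [0.5144 0.1552 0.0776] yaw -0.097 F [-3.3  2.9  4.1] M [ 0.22  0.49 -0.11] gap 0.0127 grip 54.0
```

Call:
apply_moves --moves '[[[0,0,0.1,0.06,-1],[0,0,0.1,0.06,-1],[0,0,0,0.06,-1],[0,0,0.1,0.06,-1],[0,0,0,0.06,-1],[0,0,0,0.03,-1],[0,0,0,0.03,-1],[0,0,0,0,-1]]]'

```text
clock: 6.13
ee_pos: [0.5147, 0.1554, 0.0774]
tcp_rot: [-0.0, 0.975, -0.224, 0.0]
force: [-3.8, 3.8, 5.7]
finger_gap: 0.013
grasp_force: 54.1
```

Run:
```python
from h import *
brief(state())
```

```text
t 6.13 q [8.500e-02 6.450e-01 1.777e+00 1.000e-03 7.180e-01 2.106e+00] p [0.5147 0.1554 0.0774] yaw -0.451 F [-3.8  3.8  5.7] M [0.44 0.43 0.31] gap 0.013 grip 54.1
```

Call:
apply_moves --moves '[[[0,0,0,0.04,-1],[0,0,0,0.04,-1],[0,0,0,0.03,-1],[0,0,0,0,-1],[0,0,0,0,-1],[0,0,0,0,-1],[0,0,0,0,-1],[0,0,0,0,-1]]]'

```text
clock: 6.8
ee_pos: [0.5155, 0.1564, 0.0774]
tcp_rot: [-0.001, 0.962, -0.274, 0.001]
force: [-1.9, 8.8, 3.7]
finger_gap: 0.0124
grasp_force: 75.3
```

Run:
```python
from h import *
brief(state())
```

```text
t 6.8 q [8.700e-02 6.460e-01 1.776e+00 1.000e-03 7.170e-01 2.212e+00] p [0.5155 0.1564 0.0774] yaw -0.554 F [-1.9  8.8  3.7] M [1.46 0.34 1.51] gap 0.0124 grip 75.3
```

Call:
apply_moves --moves '[[[0,0,0,0,0],[0,0,0,0,0],[0,0,0,0,0],[0,0,-20,0,0],[0,0,-20,0,0],[0,0,-25,-0.1,0],[0,0,-28,-0.12,0],[0,0,-28,-0.12,0]]]'

```text
clock: 7.47
ee_pos: [0.515, 0.1541, 0.1986]
tcp_rot: [0.0, 0.994, -0.109, 0.0]
force: [-0.3, 0.5, -1.0]
finger_gap: 0.0429
grasp_force: 0.0
```

Call:
apply_moves --moves '[[[0,0,0,-0.12,0],[0,0,0,-0.12,0],[0,0,0,-0.12,0],[0,0,0,-0.12,0],[0,0,0,-0.12,0],[0,0,0,-0.12,0],[0,0,0,-0.12,0],[0,0,0,-0.12,0]]]'

```text
clock: 8.13
ee_pos: [0.5153, 0.1541, 0.1977]
tcp_rot: [0.0, 0.932, 0.362, 0.0]
force: [-1.0, -0.5, -0.1]
finger_gap: 0.043
grasp_force: 0.0
```

Call:
apply_moves --moves '[[[0,0,0,-0.12,0],[0,0,0,-0.12,0],[0,0,0,-0.12,0],[0,0,0,-0.12,0],[0,0,0,-0.12,0],[0,0,0,-0.12,0],[0,0,0,-0.12,0],[0,0,0,-0.12,0]]]'

```text
clock: 8.8
ee_pos: [0.5154, 0.1541, 0.1977]
tcp_rot: [0.001, 0.66, 0.752, 0.0]
force: [0.1, -0.5, -0.0]
finger_gap: 0.0425
grasp_force: 0.0
```

Run:
```python
from h import *
s=state(); brief(s); go(s,.6453,.0007,.2,2.358)
s,p,wc=look("top")
for b in bars(p,wc): print(b)
```

```text
t 8.8 q [ 0.083  0.455  1.688 -0.     0.998 -0.047] p [0.5154 0.1541 0.1977] yaw 1.701 F [ 0.1 -0.5 -0. ] M [-0.01 -0.03  0.01] gap 0.0425 grip 0.0
GO shift [-168.9  109.    -2.1] turn -0.657
(array([662.8, 136. ]), 0.1004, 0.073, array([56.9, 14.2]), 169, 114)
(array([645.2,   0.8]), 0.1, -0.78, array([13.4, 57.6]), 171, 113)
(array([532. , 142.2]), 0.0971, 0.049, array([18.5,  7.8]), 28, 26)
(array([496.8,  20.8]), 0.1004, 0.334, array([57. , 14.2]), 157, 102)
```

Call:
apply_moves --moves '[[[0,0,0,-0.11,0],[0,0,0,-0.11,0],[0,0,0,-0.11,0],[0,0,0,-0.11,0],[0,0,0,-0.11,0],[0,0,0,-0.107,0],[-33.4,-2.8,0,0,0],[-33.4,-2.8,0,0,0]]]'

```text
clock: 9.52
ee_pos: [0.5575, 0.1035, 0.1977]
tcp_rot: [0.0, 0.384, 0.923, -0.0]
force: [0.1, 0.2, 0.3]
finger_gap: 0.0424
grasp_force: 0.0
```

Call:
apply_moves --moves '[[[-33.4,-2.8,0,0,0],[-33.4,-2.8,0,0,0],[-33.4,-2.8,0,0,0],[-33.4,-2.8,0,0,0],[0,0,0,0,0],[0,0,0,0,0],[0,0,0,0,0],[0,0,0,0,0]]]'

```text
clock: 10.18
ee_pos: [0.6427, 0.0014, 0.1973]
tcp_rot: [-0.001, 0.385, 0.923, -0.0]
force: [-0.7, 0.5, -0.9]
finger_gap: 0.0428
grasp_force: 0.0
```

Run:
```python
from h import *
s,p,wc=look("wrist"); brief(s)
for b in bars(p,wc): print(b)
go(s,.6453,.0007,.079,2.358)
```

```text
t 10.18 q [-0.171  0.589  1.418  0.     1.136 -0.953] p [0.6427 0.0014 0.1973] yaw 2.352 F [-0.7  0.5 -0.9] M [0.01 0.04 0.  ] gap 0.0428 grip 0.0
(array([497.1,  19.2]), 0.101, 0.343, array([57.9, 14.7]), 1829, 1164)
(array([663. , 134.7]), 0.1011, 0.068, array([57.6, 14.4]), 1421, 932)
(array([ 6.456e+02, -4.000e-01]), 0.1008, -0.792, array([13.8, 58.7]), 1141, 787)
GO shift [ -2.4   1.4 118.3] turn -0.006
```

Call:
apply_moves --moves '[[[-2.5,1.2,30,0,0],[0,0,30,0,0],[0,0,30,0,0],[0,0,18,0,0],[0,0,10.5,0,0],[0,0,0,0,-0.3],[0,0,0,0,-1],[0,0,0,0,-1]]]'

```text
clock: 10.9
ee_pos: [0.6466, -0.0001, 0.0804]
tcp_rot: [0.0, 0.384, 0.923, -0.0]
force: [-1.6, -0.2, -1.1]
finger_gap: 0.0129
grasp_force: 53.0
```

Call:
apply_moves --moves '[[[0,0,0,0,-1],[0,0,0,0,-1],[0,0,0,0.02,-1],[0,0,0,0.04,-1],[0,0,0.1,0.06,-1],[0,0,0.1,0.06,-1],[0,0,0,0,-1],[0,0,0,0,-1]]]'

```text
clock: 11.57
ee_pos: [0.6466, -0.0003, 0.0797]
tcp_rot: [0.0, 0.466, 0.885, 0.0]
force: [-1.9, 0.2, 2.4]
finger_gap: 0.0127
grasp_force: 53.5
```

Run:
```python
from h import *
brief(state())
```

```text
t 11.57 q [-0.173  0.743  1.489  0.     0.908 -0.775] p [ 6.466e-01 -3.000e-04  7.970e-02] yaw 2.172 F [-1.9  0.2  2.4] M [-0.    0.44 -0.06] gap 0.0127 grip 53.5
```

Call:
apply_moves --moves '[[[0,0,0,0,-0.4],[0,0,0,0,-0.4],[1.5,0,0,0,-0.4],[0,0,0,0,-0.4],[0,0,0,0,-1],[0,0,0,0,-1],[0,0,0,0,-1],[0,0,0,0,-1]]]'

```text
clock: 12.23
ee_pos: [0.6455, 0.0009, 0.0789]
tcp_rot: [-0.0, 0.466, 0.885, -0.0]
force: [0.1, -0.3, 0.8]
finger_gap: 0.013
grasp_force: 52.0
```

Call:
apply_moves --moves '[[[0,0,0.1,0.06,-1],[0,0,0.1,0.12,-1],[0,0,0.1,0.12,-1],[0,0,0.1,0.12,-1],[0,0,0.1,0.12,-1],[0,0,0.1,0.12,-1],[0,0,0.1,0.12,-1],[0,0,0.1,0.12,-1]]]'

```text
clock: 12.9
ee_pos: [0.6455, 0.0006, 0.0784]
tcp_rot: [0.0, 0.806, 0.592, -0.0]
force: [-0.2, -0.7, 2.1]
finger_gap: 0.0129
grasp_force: 52.2
```

Run:
```python
from h import *
brief(state())
```

```text
t 12.9 q [-1.720e-01  7.440e-01  1.492e+00 -1.000e-03  9.050e-01  1.330e-01] p [6.455e-01 6.000e-04 7.840e-02] yaw 1.267 F [-0.2 -0.7  2.1] M [-0.07  0.37  0.12] gap 0.0129 grip 52.2
```

Call:
apply_moves --moves '[[[0,0,0.1,0.12,-1],[0,0,0.1,0.12,-1],[0,0,0.1,0.12,-1],[0,0,0.1,0.12,-1],[0,0,0.1,0.12,-1],[0,0,0.1,0.12,-1],[0,0,0.1,0.12,-1],[0,0,0.1,0.12,-1]]]'

```text
clock: 13.57
ee_pos: [0.6455, 0.0006, 0.0778]
tcp_rot: [0.0, 0.988, 0.153, -0.0]
force: [-0.5, -1.1, 3.6]
finger_gap: 0.0127
grasp_force: 52.4
```

Call:
apply_moves --moves '[[[0,0,0.1,0.12,-1],[0,0,0.1,0.12,-1],[0,0,0.1,0.12,-1],[0,0,0.1,0.12,-1],[0,0,0.1,0.12,-1],[0,0,0.1,0.12,-1],[0,0,0.1,0.12,-1],[0,0,0,0,-1]]]'

```text
clock: 14.23
ee_pos: [0.6459, 0.0006, 0.0772]
tcp_rot: [0.0, 0.965, -0.262, 0.0]
force: [-0.6, -1.4, 2.9]
finger_gap: 0.0132
grasp_force: 52.4
```

Call:
apply_moves --moves '[[[0,0,0.1,0.06,-1],[0,0,0.1,0.06,-1],[0,0,0,0.06,-1],[0,0,0.1,0.06,-1],[0,0,0,0.06,-1],[0,0,0,0.05,-1],[0,0,0,0.03,-1],[0,0,0,0,-1]]]'

```text
clock: 14.9
ee_pos: [0.6452, -0.0005, 0.0767]
tcp_rot: [0.002, 0.901, -0.434, 0.0]
force: [-2.7, -4.9, 5.7]
finger_gap: 0.0128
grasp_force: 65.3
```

Run:
```python
from h import *
brief(state())
```

```text
t 14.9 q [-0.172  0.747  1.493 -0.005  0.902  2.301] p [ 6.452e-01 -5.000e-04  7.670e-02] yaw -0.899 F [-2.7 -4.9  5.7] M [-0.66  0.66  1.52] gap 0.0128 grip 65.3
```

Call:
apply_moves --moves '[[[0,0,0,0,0],[0,0,0,0,0],[0,0,0,0,0],[0,0,-20,0,0],[0,0,-20,0,0],[0,0,-25,-0.1,0],[0,0,-28,-0.12,0],[0,0,-28,-0.12,0]]]'

```text
clock: 15.57
ee_pos: [0.6451, 0.0016, 0.1976]
tcp_rot: [-0.001, 0.961, -0.277, -0.001]
force: [0.9, 0.6, 0.7]
finger_gap: 0.0425
grasp_force: 0.0
```

Call:
apply_moves --moves '[[[0,0,0,-0.12,0],[0,0,0,-0.12,0],[0,0,0,-0.12,0],[0,0,0,-0.12,0],[0,0,0,-0.12,0],[0,0,0,-0.12,0],[0,0,0,-0.12,0],[0,0,0,-0.12,0]]]'

```text
clock: 16.23
ee_pos: [0.6454, 0.0016, 0.1968]
tcp_rot: [-0.001, 0.98, 0.198, -0.0]
force: [0.6, 1.1, -0.6]
finger_gap: 0.0424
grasp_force: 0.0
```

Call:
apply_moves --moves '[[[0,0,0,-0.12,0],[0,0,0,-0.12,0],[0,0,0,-0.12,0],[0,0,0,-0.12,0],[0,0,0,-0.12,0],[0,0,0,-0.12,0],[0,0,0,-0.12,0],[0,0,0,-0.12,0]]]'

```text
clock: 16.9
ee_pos: [0.6454, 0.0016, 0.1968]
tcp_rot: [-0.001, 0.778, 0.628, 0.0]
force: [-0.6, -0.5, -0.2]
finger_gap: 0.0428
grasp_force: 0.0
```

Call:
apply_moves --moves '[[[0,0,0,-0.12,0],[0,0,0,-0.12,0],[0,0,0,-0.12,0],[0,0,0,-0.12,0],[0,0,0,-0.12,0],[0,0,0,-0.12,0],[0,0,0,-0.12,0],[0,0,0,-0.12,0]]]'

```text
clock: 17.57
ee_pos: [0.6454, 0.0016, 0.1968]
tcp_rot: [-0.0, 0.4, 0.916, 0.001]
force: [-0.5, 0.0, 0.1]
finger_gap: 0.0427
grasp_force: 0.0
```

Call:
apply_moves --moves '[[[0,0,0,-0.12,0],[0,0,0,-0.12,0],[0,0,0,-0.12,0],[0,0,0,-0.12,0],[0,0,0,-0.12,0],[0,0,0,-0.12,0],[0,0,0,-0.12,0],[0,0,0,-0.05,0]]]'

```text
clock: 18.23
ee_pos: [0.6454, 0.0016, 0.1968]
tcp_rot: [-0.0, -0.033, 0.999, 0.001]
force: [-0.6, 0.5, -0.0]
finger_gap: 0.0425
grasp_force: 0.0
```

Run:
```python
from h import *
s=state(); brief(s); go(s,.6629,.1352,.2,3.212)
```

```text
t 18.23 q [-1.710e-01  5.930e-01  1.412e+00  1.000e-03  1.137e+00 -1.807e+00] p [0.6454 0.0016 0.1968] yaw -3.076 F [-0.6  0.5 -0. ] M [ 0.03 -0.03  0.03] gap 0.0425 grip 0.0
GO shift [-26.1 132.2  -3. ] turn -0.005
```

Call:
apply_moves --moves '[[[-6.5,33,0,-0.005,0],[-6.5,33,0,0,0],[-6.5,33,0,0,0],[-6.6,33.2,0,0,0],[0,0,0,0,0],[0,0,0,0,0],[0,0,0,0,0],[0,0,0,0,0]]]'

```text
clock: 18.9
ee_pos: [0.663, 0.1336, 0.197]
tcp_rot: [-0.0, -0.032, 0.999, -0.0]
force: [-0.4, 0.2, 0.2]
finger_gap: 0.0428
grasp_force: 0.0
```

Run:
```python
from h import *
s,p,wc=look("wrist"); brief(s)
for b in bars(p,wc): print(b)
go(s,.6629,.1352,.079,3.212)
```

```text
t 18.9 q [ 0.034  0.634  1.326 -0.     1.182 -1.601] p [0.663  0.1336 0.197 ] yaw -3.077 F [-0.4  0.2  0.2] M [ 0.01 -0.01  0.01] gap 0.0428 grip 0.0
(array([532. , 145.6]), 0.0991, -0.409, array([13.9, 18.1]), 475, 471)
(array([635.5,  10.4]), 0.0992, 2.331, array([13.8, 28.6]), 462, 188)
(array([663.3, 134.9]), 0.101, 0.079, array([58.5, 14.3]), 1122, 764)
(array([653.2,  -9.2]), 0.0983, 2.298, array([14.2, 33.8]), 591, 480)
GO shift [-1.00e-01  1.60e+00  1.18e+02] turn -0.006
```

Call:
apply_moves --moves '[[[-0.1,1.4,30,-0.006,0],[0,0,30,0,0],[0,0,30,0,0],[0,0,18,0,0],[0,0,10,0,0],[0,0,0,0,0],[0,0,0,0,0],[0,0,0,0,0]]]'

```text
clock: 19.62
ee_pos: [0.6646, 0.1355, 0.081]
tcp_rot: [0.002, -0.035, 0.999, 0.0]
force: [0.9, 0.1, 1.2]
finger_gap: 0.0429
grasp_force: 0.0
```

Run:
```python
from h import *
s=state(); brief(s); go(s,.6630,.1351,.079,3.215)
```

```text
t 19.62 q [ 0.037  0.774  1.402  0.     0.962 -1.605] p [0.6646 0.1355 0.081 ] yaw -3.071 F [0.9 0.1 1.2] M [ 0.01 -0.02 -0.03] gap 0.0429 grip 0.0
GO shift [ 1.6 -0.3  2. ] turn -0.003
```

Call:
apply_moves --moves '[[[1.6,-0.3,1.8,0,0],[0,0,0,0,-0.4],[0,0,0,0,-1],[0,0,0,0,-1],[0,0,0,0,-1],[0,0,0,0.02,-1],[0,0,0,0.04,-1],[0,0,0.1,0.06,-1]]]'

```text
clock: 20.28
ee_pos: [0.6621, 0.1357, 0.0782]
tcp_rot: [0.001, 0.026, 1.0, 0.0]
force: [0.6, 0.7, 4.3]
finger_gap: 0.0131
grasp_force: 53.6
```

Call:
apply_moves --moves '[[[0,0,0.1,0.1,-1],[0,0,0.1,0.12,-1],[0,0,0.1,0.12,-1],[0,0,0.1,0.12,-1],[0,0,0.1,0.12,-1],[0,0,0.1,0.12,-1],[0,0,0.1,0.12,-1],[0,0,0.1,0.12,-1]]]'

```text
clock: 20.95
ee_pos: [0.6627, 0.1365, 0.0778]
tcp_rot: [0.001, 0.477, 0.879, 0.001]
force: [1.1, 2.5, 3.9]
finger_gap: 0.0125
grasp_force: 53.8
```

Run:
```python
from h import *
s=state(); brief(s); print("joint",(.2155-(yaw(s)-np.pi))%(2*np.pi))
```

```text
t 20.95 q [ 3.800e-02  7.770e-01  1.408e+00  1.000e-03  9.540e-01 -5.380e-01] p [0.6627 0.1365 0.0778] yaw 2.147 F [1.1 2.5 3.9] M [0.13 0.17 0.07] gap 0.0125 grip 53.8
joint 1.210533838487049
```

Call:
apply_moves --moves '[[[0,0,0.1,0.12,-1],[0,0,0.1,0.12,-1],[0,0,0.1,0.12,-1],[0,0,0.1,0.12,-1],[0,0,0.1,0.12,-1],[0,0,0.1,0.12,-1],[0,0,0.1,0.12,-1],[0,0,0.1,0.12,-1]]]'

```text
clock: 21.62
ee_pos: [0.6638, 0.1367, 0.0773]
tcp_rot: [0.001, 0.829, 0.559, 0.003]
force: [2.0, 4.0, 3.6]
finger_gap: 0.0131
grasp_force: 53.8
```

Call:
apply_moves --moves '[[[0,0,0.1,0.12,-1],[0,0,0.1,0.12,-1],[0,0,0.1,0.12,-1],[0,0,0.1,0.12,-1],[0,0,0.1,0.12,-1],[0,0,0.1,0.12,-1],[0,0,0.1,0.12,-1],[0,0,0,0,-1]]]'

```text
clock: 22.28
ee_pos: [0.6644, 0.1364, 0.0766]
tcp_rot: [0.0, 0.985, 0.174, 0.003]
force: [5.1, 2.9, 4.1]
finger_gap: 0.013
grasp_force: 53.7
```

Call:
apply_moves --moves '[[[0,0,0.1,0.06,-1],[0,0,0.1,0.06,-1],[0,0,0,0.06,-1],[0,0,0.1,0.06,-1],[0,0,0,0.06,-1],[0,0,0,0.06,-1],[0,0,0,0.04,-1],[0,0,0,0.02,-1]]]'

```text
clock: 22.95
ee_pos: [0.6651, 0.1351, 0.0765]
tcp_rot: [0.001, 1.0, -0.029, 0.004]
force: [5.3, -0.2, 4.6]
finger_gap: 0.013
grasp_force: 72.3
```

Run:
```python
from h import *
s=state(); brief(s); print("joint",(.2155-(yaw(s)-np.pi))%(2*np.pi))
```

```text
t 22.95 q [ 0.037  0.779  1.407 -0.004  0.947  1.669] p [0.6651 0.1351 0.0765] yaw -0.058 F [ 5.3 -0.2  4.6] M [-0.25 -0.51  1.77] gap 0.013 grip 72.3
joint 3.4152527493069473
```

Call:
apply_moves --moves '[[[0,0,0,0,0],[0,0,0,0,0],[0,0,0,0,0],[0,0,-20,0,0],[0,0,-20,0,0],[0,0,-25,-0.1,0],[0,0,-28,-0.12,0],[0,0,-28,-0.12,0]]]'

```text
clock: 23.62
ee_pos: [0.6602, 0.1353, 0.1956]
tcp_rot: [-0.0, 0.99, 0.139, -0.002]
force: [-0.2, -0.4, -0.4]
finger_gap: 0.0427
grasp_force: 0.0
```

Call:
apply_moves --moves '[[[0,0,0,-0.12,0],[0,0,0,-0.12,0],[0,0,0,-0.12,0],[0,0,0,-0.12,0],[0,0,0,-0.12,0],[0,0,0,-0.12,0],[0,0,0,-0.12,0],[0,0,0,-0.12,0]]]'

```text
clock: 24.28
ee_pos: [0.6605, 0.1353, 0.1948]
tcp_rot: [-0.001, 0.814, 0.581, -0.001]
force: [0.5, 0.3, 0.3]
finger_gap: 0.0425
grasp_force: 0.0
```

Call:
apply_moves --moves '[[[0,0,0,-0.12,0],[0,0,0,-0.12,0],[0,0,0,-0.12,0],[0,0,0,-0.12,0],[0,0,0,-0.12,0],[0,0,0,-0.12,0],[0,0,0,-0.12,0],[0,0,0,-0.12,0]]]'

```text
clock: 24.95
ee_pos: [0.6605, 0.1353, 0.1948]
tcp_rot: [-0.001, 0.454, 0.891, -0.001]
force: [-0.9, 1.5, -0.3]
finger_gap: 0.0429
grasp_force: 0.0
```

Call:
apply_moves --moves '[[[0,0,0,-0.12,0],[0,0,0,-0.12,0],[0,0,0,-0.12,0],[0,0,0,-0.12,0],[0,0,0,-0.12,0],[0,0,0,-0.12,0],[0,0,0,-0.12,0],[0,0,0,-0.12,0]]]'

```text
clock: 25.62
ee_pos: [0.6606, 0.1353, 0.1948]
tcp_rot: [-0.001, -0.009, 1.0, 0.0]
force: [0.2, 0.2, -1.0]
finger_gap: 0.0424
grasp_force: 0.0
```

Call:
apply_moves --moves '[[[0,0,0,-0.11,0],[0,0,0,-0.11,0],[0,0,0,-0.1,0],[32.6,-9,0,0,0],[32.6,-9,0,0,0],[32.6,-9,0,0,0],[32.6,-9,0,0,0],[32.6,-9,0,0,0]]]'

```text
clock: 26.28
ee_pos: [0.5196, 0.0394, 0.1951]
tcp_rot: [-0.001, -0.165, 0.986, 0.0]
force: [-0.2, -0.7, -0.3]
finger_gap: 0.043
grasp_force: 0.0
```

Run:
```python
from h import *
s=state(); brief(s); go(s,.4965,.0203,.2,3.477)
s,p,wc=look("top")
for b in bars(p,wc): print(b)
```

```text
t 26.28 q [-0.139  0.439  1.729  0.     0.976 -2.042] p [0.5196 0.0394 0.1951] yaw -2.81 F [-0.2 -0.7 -0.3] M [-0.05  0.04  0.05] gap 0.043 grip 0.0
GO shift [ 28.1 -10.5  -4.8] turn -0.003
(array([662.4, 136.3]), 0.0981, -3.125, array([55.6, 14.1]), 161, 100)
(array([645.2,   1.2]), 0.0974, 2.27, array([14.5, 56.6]), 159, 103)
```

Call:
apply_moves --moves '[[[14,-5.3,0,0,0],[14,-5.2,0,0,0],[0,0,0,0,0],[0,0,0,0,0],[0,0,0,0,0],[0,0,0,0,0],[0,0,0,0,0],[0,0,0,0,0]]]'

```text
clock: 27.0
ee_pos: [0.4995, 0.0214, 0.1957]
tcp_rot: [0.0, -0.165, 0.986, 0.0]
force: [-0.2, -0.4, 1.1]
finger_gap: 0.0425
grasp_force: 0.0
```

Run:
```python
from h import *
s,p,wc=look("wrist"); brief(s)
for b in bars(p,wc): print(b)
go(s,.4965,.0203,.079,3.477)
```

```text
t 27.0 q [-0.181  0.412  1.78   0.     0.95  -2.084] p [0.4995 0.0214 0.1957] yaw -2.81 F [-0.2 -0.4  1.1] M [ 0.03 -0.03 -0.05] gap 0.0425 grip 0.0
(array([497.1,  19.4]), 0.101, 0.348, array([58.1, 14.2]), 1142, 773)
(array([513.9, 153.8]), 0.0988, 2.688, array([14. , 57.7]), 945, 630)
(array([628.6,  19.7]), 0.0986, -2.824, array([13.9,  8.2]), 127, 17)
GO shift [  3.2  -0.  116.7] turn -0.003
```

Call:
apply_moves --moves '[[[3,-0.2,30,-0.006,0],[0,0,30,0,0],[0,0,30,0,0],[0,0,18,0,0],[0,0,8,0,0],[0,0,0,0,0],[0,0,0,0,0],[0,0,0,0,0]]]'

```text
clock: 27.72
ee_pos: [0.4974, 0.0197, 0.0809]
tcp_rot: [0.001, -0.168, 0.986, -0.0]
force: [0.1, -0.5, -0.8]
finger_gap: 0.0428
grasp_force: 0.0
```

Run:
```python
from h import *
s=state(); brief(s); go(s,.4966,.0202,.079,3.48)
```

```text
t 27.72 q [-0.185  0.607  1.877 -0.     0.655 -2.094] p [0.4974 0.0197 0.0809] yaw -2.804 F [ 0.1 -0.5 -0.8] M [-0.01 -0.02  0.01] gap 0.0428 grip 0.0
GO shift [0.6 0.7 1.9] turn -0.001
```

Call:
apply_moves --moves '[[[0.6,0.6,1.8,0,0],[0,0,0,0,-0.4],[0,0,0,0,-1],[0,0,0,0,-1],[0,0,0,0,-1],[0,0,0,0.02,-1],[0,0,0,0.04,-1],[0,0,0.1,0.06,-1]]]'

```text
clock: 28.38
ee_pos: [0.4957, 0.02, 0.0783]
tcp_rot: [0.0, -0.107, 0.994, -0.0]
force: [-1.9, -1.7, 4.0]
finger_gap: 0.0124
grasp_force: 53.5
```

Call:
apply_moves --moves '[[[0,0,0.1,0.1,-1],[0,0,0.1,0.12,-1],[0,0,0.1,0.12,-1],[0,0,0.1,0.12,-1],[0,0,0.1,0.12,-1],[0,0,0.1,0.12,-1],[0,0,0.1,0.12,-1],[0,0,0.1,0.12,-1]]]'

```text
clock: 29.05
ee_pos: [0.4958, 0.0206, 0.0773]
tcp_rot: [0.0, 0.357, 0.934, 0.0]
force: [0.6, 2.0, 2.2]
finger_gap: 0.0129
grasp_force: 53.1
```

Run:
```python
from h import *
s=state(); brief(s); print("joint",(.5655-(yaw(s)-np.pi))%(2*np.pi))
```

```text
t 29.05 q [-1.840e-01  6.130e-01  1.881e+00  1.000e-03  6.470e-01 -1.027e+00] p [0.4958 0.0206 0.0773] yaw 2.412 F [0.6 2.  2.2] M [0.23 0.01 0.13] gap 0.0129 grip 53.1
joint 1.295006313959676
```

Call:
apply_moves --moves '[[[0,0,0.1,0.12,-1],[0,0,0.1,0.12,-1],[0,0,0.1,0.12,-1],[0,0,0.1,0.12,-1],[0,0,0.1,0.12,-1],[0,0,0.1,0.12,-1],[0,0,0.1,0.12,-1],[0,0,0.1,0.12,-1]]]'

```text
clock: 29.72
ee_pos: [0.4965, 0.021, 0.0764]
tcp_rot: [0.0, 0.748, 0.664, 0.001]
force: [3.4, 4.2, 0.7]
finger_gap: 0.0134
grasp_force: 52.9
```

Call:
apply_moves --moves '[[[0,0,0.1,0.12,-1],[0,0,0.1,0.12,-1],[0,0,0.1,0.12,-1],[0,0,0.1,0.12,-1],[0,0,0.1,0.12,-1],[0,0,0.1,0.12,-1],[0,0,0.1,0.12,-1],[0,0,0,0,-1]]]'

```text
clock: 30.38
ee_pos: [0.4973, 0.0206, 0.0759]
tcp_rot: [0.0, 0.953, 0.303, 0.002]
force: [4.0, 2.1, 1.9]
finger_gap: 0.013
grasp_force: 53.2
```

Call:
apply_moves --moves '[[[0,0,0.1,0.06,-1],[0,0,0.1,0.06,-1],[0,0,0,0.06,-1],[0,0,0,0.06,-1],[0,0,0,0.04,-1],[0,0,0,0.04,-1],[0,0,0,0.03,-1],[0,0,0,0,-1]]]'

```text
clock: 31.05
ee_pos: [0.4962, 0.0212, 0.0757]
tcp_rot: [0.0, 0.99, 0.139, 0.001]
force: [3.6, 7.3, 3.8]
finger_gap: 0.0126
grasp_force: 71.7
```

Run:
```python
from h import *
s=state(); brief(s); print("joint",(.5655-(yaw(s)-np.pi))%(2*np.pi))
```

```text
t 31.05 q [-0.183  0.616  1.882  0.     0.642  1.11 ] p [0.4962 0.0212 0.0757] yaw 0.278 F [3.6 7.3 3.8] M [ 1.47 -0.21  1.73] gap 0.0126 grip 71.7
joint 3.4286912766326285
```

Home as well (1.7 N m at the stop). Release, rise, and check all four.

Call:
apply_moves --moves '[[[0,0,0,0,0],[0,0,0,0,0],[0,0,0,0,0],[0,0,-20,0,0],[0,0,-20,0,0],[0,0,-30,0,0],[0,0,-35,0,0],[0,0,-35,0,0]]]'

```text
clock: 31.72
ee_pos: [0.4941, 0.02, 0.216]
tcp_rot: [-0.001, 0.991, 0.134, -0.002]
force: [0.4, -0.8, -0.3]
finger_gap: 0.0428
grasp_force: 0.0
```

Call:
apply_moves --moves '[[[-20,0,-25,0,0],[-30,0,-25,0,0],[-30,0,-25,0,0],[-20,0,-15,0,0],[0,0,0,0,0],[0,0,0,0,0],[0,0,0,0,0],[0,0,0,0,0]]]'

```text
clock: 32.38
ee_pos: [0.3995, -0.0063, 0.3044]
tcp_rot: [-0.0, 0.991, 0.134, -0.001]
force: [0.5, -0.7, 0.3]
finger_gap: 0.0429
grasp_force: 0.0
```

Run:
```python
from h import *
z={"a":.2155,"b":-.6345,"c":.5655,"d":-.2345}; ax={"a":(663,135),"b":(645,.5),"c":(496.5,20.3),"d":(514.4,155)}
brief(state())
for n in ("top","wrist"):
    s,p,wc=look(n)
    for b in bars(p,wc):
        k=min(ax,key=lambda k:np.hypot(*(b[0]-ax[k]))); print(n,k,b,"joint",round((z[k]-b[2])%(2*np.pi),3))
    if n=="wrist": cv2.imwrite("pics/w2.png",p["img"][:,:,::-1])
```

```text
t 32.38 q [-0.298  0.115  1.854  0.     1.174  1.004] p [ 0.3995 -0.0063  0.3044] yaw 0.269 F [ 0.5 -0.7  0.3] M [0.06 0.02 0.01] gap 0.0429 grip 0.0
top a (array([662.2, 136.5]), 0.0981, -3.117, array([56. , 14.3]), 159, 99) joint 3.333
top b (array([645.6,   1.6]), 0.0974, 2.297, array([14.1, 56.2]), 155, 102) joint 3.352
top d (array([514.1, 155. ]), 0.0971, 2.693, array([14.3, 57.8]), 167, 111) joint 3.356
top c (array([496.3,  20. ]), 0.098, -2.794, array([55.9, 13.6]), 156, 101) joint 3.36
wrist d (array([505.2, 157.3]), 0.0986, 2.711, array([14.4, 39.1]), 509, 243) joint 3.338
wrist c (array([496.4,  18. ]), 0.099, -2.782, array([57.6, 14.1]), 732, 482) joint 3.348
```

View pics/w2.png

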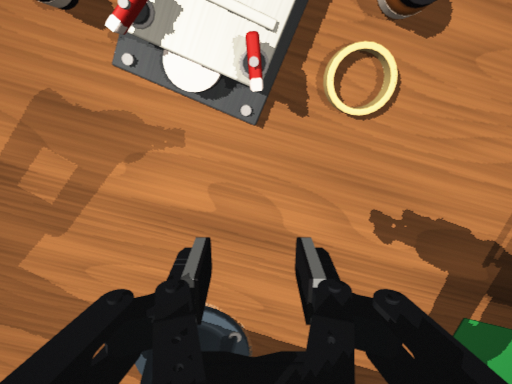

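The picture shows nuts c at (254, 62) and d at (125, 12) with their white ends reversed, as they should be at home. The tape sits untouched at (361, 77). All four joints measure 3.33 to 3.36 rad, and the gripper is clear of everything.

```bash
python3 -c "
from workcell import *
print(hand_in())"
```

```text
the job is handed in; nothing more can be done
None
```

All four nuts are tightened to their hard stops, in the order d, b, a, c (each finished before the next), about 32 s in all, and the job is handed in; I aimed to keep clear of the bottles, jars, tape and brush but did not measure each one's position at the end.

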